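# Pack the inspected parts into the kit tray

## Task

Pack the four good aluminium parts upright into the nest plates of the black kit tray, each fully down on its own nest: the open sleeve over the post, the flanged bush in the round recess, the long block in the long slot and the two-eared fork in the square recess. Leave the two rejects, the bush without a flange and the solid disc without a bore, standing where they are.

Things in the scene. Friction and masses are not known exactly. Their poses are not given: they have to be found in the camera images.
- sleeve: Open sleeve (short tube): outer diameter 60 mm, bore 44 mm right through, 40 mm tall, 100 to 185 g. Bare aluminium, loose, standing upright on the table. Origin: centre of its underside; z up. Goes over the post of nest_post.
- bush: Flanged bush: a foot flange 54 mm in diameter and 10 mm thick, with a barrel 34 mm in diameter above it; 50 mm tall in all, a small dark bore mark on top, 120 to 210 g. Bare aluminium, loose, standing upright on the table. Origin: centre of its underside; z up. Goes in nest_round.
- block: Long block, 28 mm (its x) by 64 mm (its y) by 40 mm tall, two small dark screw holes on top, 140 to 250 g. Bare aluminium, loose, standing upright on the table. Origin: centre of its underside; z up. Goes in nest_slot with its long side along the slot (its y along the nest's y, either way round).
- fork: Fork (clevis): 40 x 40 mm base 18 mm high, with two upright ears at its -x and +x sides (11 mm thick in x, 40 mm wide in y, 18 mm gap), 46 mm tall in all; outer faces flush with the base: grip 40 mm wide across x. 105 to 185 g. Bare aluminium, loose, standing upright on the table. Origin: centre of its underside; z up. Goes in nest_square, any quarter turn.
- plain_bush: Reject, to be left alone: a plain cylinder 34 mm in diameter, 50 mm tall, without a flange, with the same dark bore mark on top as the bush. Bare aluminium, loose, standing upright on the table. Origin: centre of its underside; z up. 
- solid_disc: Reject, to be left alone: a solid cylinder 60 mm in diameter, 40 mm tall, like the sleeve but without a bore. Bare aluminium, loose, standing upright on the table. Origin: centre of its underside; z up. A small jar and a wooden hand stamp (up to 32 mm across, 54 mm tall) stand among the parts; all stand at least 90 mm apart, centre to centre, outside the tray.
- nest_round: Blue plastic nest plate, 96 x 96 mm, one of four side by side, 100 mm apart, in a row along their y in a shallow black tray (rim 16 mm above the table); their order varies. Fixed, all turned alike. Origin: centre of its underside, 4 mm above the table; z up. Plate 14 mm thick; in its top, centred, a round recess 74 mm in diameter, 8 mm deep; dark floor 6 mm above the origin.
- nest_slot: Blue plastic nest plate, 96 x 96 mm, one of four side by side, 100 mm apart, in a row along their y in a shallow black tray (rim 16 mm above the table); their order varies. Fixed, all turned alike. Origin: centre of its underside, 4 mm above the table; z up. Plate 14 mm thick; in its top, centred, a rectangular recess 48 mm (its x) by 84 mm (its y), 8 mm deep; dark floor 6 mm above the origin.
- nest_square: Blue plastic nest plate, 96 x 96 mm, one of four side by side, 100 mm apart, in a row along their y in a shallow black tray (rim 16 mm above the table); their order varies. Fixed, all turned alike. Origin: centre of its underside, 4 mm above the table; z up. Plate 14 mm thick; in its top, centred, a square recess 60 x 60 mm, sides along its x and y, 8 mm deep; dark floor 6 mm above the origin.
- nest_post: Blue plastic nest plate, 96 x 96 mm, one of four side by side, 100 mm apart, in a row along their y in a shallow black tray (rim 16 mm above the table); their order varies. Fixed, all turned alike. Origin: centre of its underside, 4 mm above the table; z up. Plate 6 mm thick with a central upright post, 18 mm in diameter, top 28 mm above the origin; the sleeve rests on the plate.
Mind the look-alikes: they are no part of the job. What is shaped like the block but green is not meant.

How it is judged:
At the end, for the whole second after the job is handed in: Sleeve over the post, bush in the round recess, block in the slot, fork in the square recess: each within 18 mm of its nest's centre, its underside within 4 mm of the nest's floor, upright within 0.12 rad and at rest; the plain bush and the solid disc stand within 30 mm of where they were (horizontal distance between sleeve and nest_post below 0.018 m and z of sleeve in the frame of nest_post between 0.002 and 0.01 m and angle between each of sleeve, bush, block, fork's own z axis and vertical below 0.12 rad and linear speed of each of sleeve, bush, block, fork below 0.02 m/s and angular speed of each of sleeve, bush, block, fork below 0.2 rad/s and horizontal distance between bush and nest_round below 0.018 m and z of bush in the frame of nest_round between 0.002 and 0.01 m and horizontal distance between block and nest_slot below 0.018 m and z of block in the frame of nest_slot between 0.002 and 0.01 m and horizontal distance between fork and nest_square below 0.018 m and z of fork in the frame of nest_square between 0.002 and 0.01 m and distance of each of plain_bush, solid_disc from where it was at the start of the episode below 0.03 m and angle between each of plain_bush, solid_disc's own z axis and vertical below 0.15 rad); the robot touches nothing.
It fails at once if a reject (plain bush or solid disc) is moved more than 30 mm (distance of any of plain_bush, solid_disc from where it was at the start of the episode above 0.03 m).
It also fails if it takes over 93 s, if anything falls off the work surface, if the arm or the gripper's body presses on something with over 40 N, if the wrist force passes 120 N, or if a joint passes its speed limit or range.

## Robot

A 6-joint arm with a two-finger parallel gripper is mounted at the origin on the work surface. World frame = base frame: x ahead of the robot, y to its left, z up, the work surface at z = 0. Lengths are in m, angles in rad, forces in N, time in s.
With the tool pointing down it reaches from about 0.3 to 0.875 m from the base axis. Payload 6.4 kg.
Tool frame: the origin (TCP) lies on the centre line of the jaws, within the pads' length; the fingertips stand 25 mm ahead of it and the grasp point (between the pads) lies 6 mm ahead of it (ctrl.tip_reach is the distance from the TCP to the fingertips, in m); z points along the fingers, y is the line along which they close (so a half turn about z gives the same grasp; the last joint's range is limited). The gripper opens to 85 mm and grips with 20 to 120 N. Pads are 22 mm wide; open, the fingers measure 114 mm over their backs; the gripper's body (76 mm by 85 mm) begins 54 mm behind the grasp point. The pads swing forward as they close: fully open they stand 13 mm farther back than shut.
Start: joints at [-1.499, 0.181, 1.607, -0, 1.354, -0.206], TCP at [0.158, -0.553, 0.256] pointing down, gripper open.
Joint ranges: [-2.99, 2.99], [-0.89, 2.07], [0.3, 2.58], [-1.14, 4.28], [0, 2.63], [-3.12, 3.12]. Speed limits (rad/s): [2.57, 2.57, 3.01, 3.14, 3.14, 3.14].

## Interface

Orientations are given as a unit quaternion [w, x, y, z].
In Python, from bench import ctrl gives the robot as it stands.
- The arm moves only by the tool servo_tool, never from a script. Its argument "motion" is a list that holds one entry, the list of rows, each a list of 5 numbers: the shift along the tool's x, y, z in cm, then the turn about the tool's z in degrees, then the closure, from -1 (fully open) to 1 (shut). In form: [[[dx, dy, dz, twist, claw], ...]]. A call has 1 to 5 rows; each row is the pose to reach, as a shift and turn from the pose commanded when the call began, along the tool's axes at that moment; what a row does not reach only later rows make up. A row lasts 1/10 s, in which the tool goes at most 50 mm and 8.59 degrees, less where a joint would pass 70% of its speed; a pose out of reach is approached as far as the arm can. A call with a gripper value outside its range is refused whole. The fingers move at their own pace and stop on an object; the grip force is fixed at half the most. Time passes only in rows, so rows that repeat a pose let the fingers close. It gives the time, the measured TCP pose, the force, the opening and the grip force at its end, in the units of the state.
- ctrl.get_obs(): the state, without advancing time (a new reading comes with each control period).
- ctrl.camera(name): name is "scene" or "top" or "wrist"; returns a dict with "pixels" (384x512x3 uint8, red, green, blue), "depth" (384x512 float32, m along the optical axis (not along the pixel's ray), 0 where there is no reading), "fx", "fy", "cx", "cy" (pixels), "R" (3x3) and "t" (3): a world point X has camera coordinates R X + t; the wrist camera has in their place "hand_eye" (4x4, takes a point from camera to tool coordinates, whose origin is the TCP and whose axes are the flange's). Camera axes: x right, y down, z forward; pixel columns grow to the right and rows downward; lengths in m; the calibration is good to about 2 mm. A picture is of the moment at which its call begins: read the wrist's pose just before it.
- ctrl.hand_in(): hands the job in; it is judged then, once.
The state is a dict: "time_s": time; "q": joint angles; "dq": joint speeds; "joint_efforts": joint torques, N m; "eef_pos": TCP position; "eef_rot": TCP orientation; "wrist_force": force on the tool from outside, world axes, zero at the start; "torque": the same for the moment, N m; "opening": opening from 0.0 (shut) to 1.0 (fully open); "grasp_force": force on a finger pad.
Only numpy, scipy, OpenCV 4.12 (cv2) and the standard library are available. Lean on these libraries where they do the work, as an engineer would, in place of code of your own. Each camera call takes 0.05 s, during which the arm holds its last target. There are 200 camera calls.

## Working session

There is one attempt and no reset: what is moved stays moved. The work goes in short steps, Python scripts to look and compute and a tool call to move; the robot and the scene stay as the last step left them, time stands still between calls to the robot, and variables do not carry over. Pictures are saved under pics/ and viewed, at most 14 in all, crops included, and the job is handed in when it is done.

Besides the shell and the picture viewer there is one more tool, called after "Emit:" by a JSON object that holds its "name" and its "arguments". servo_tool: Moves the arm, as the interface text tells. Its arguments: {"type":"object","properties":{"motion":{"type":"array"}},"required":["motion"]}

```bash
ls; mkdir -p pics; python3 - <<'E'
from bench import ctrl
import cv2,numpy as np
o=ctrl.get_obs();print(o)
for n in("top","scene"):
    c=ctrl.camera(n);cv2.imwrite(f"pics/{n}0.png",c["pixels"][:,:,::-1]);np.savez(f"{n}0.npz",**c)
    print(n,c["fx"],c["fy"],c["cx"],c["cy"],np.round(-c["R"].T@c["t"],3),np.round(c["R"],3).tolist())
E
```

```text
pics
{'time_s': 0.0, 'q': array([-1.49931146e+00,  1.81534801e-01,  1.60798696e+00, -9.51010318e-06,
        1.35379547e+00, -2.06296268e-01]), 'dq': array([-0.00084647, -0.00089422, -0.00022909, -0.00027975,  0.00074436,
        0.00142235]), 'joint_efforts': array([-1.30457251e-03, -4.44880271e+01, -3.51343668e+01, -5.33336624e-04,
        8.97788443e-03, -4.32787135e-05]), 'eef_pos': array([ 0.15765779, -0.55244553,  0.25539779]), 'eef_rot': array([-8.60646878e-04,  9.90369690e-01,  1.38445418e-01,  5.34473093e-05]), 'wrist_force': array([-0.05094661, -0.88269298,  0.38335   ]), 'torque': array([-0.02856419,  0.02769991, -0.00435436]), 'grasp_force': 0.0, 'opening': 0.9985723765604797}
top 420.1509898486241 420.1509898486241 249.7040342234293 193.50692686153974 [ 0.387 -0.018  1.149] [[0.012, -1.0, 0.003], [-0.99, -0.012, -0.138], [0.138, -0.001, -0.99]]
scene 397.5492690598425 397.5492690598425 250.2549518672912 194.55615450006727 [0.995 0.218 0.934] [[-0.432, 0.902, 0.011], [0.782, 0.381, -0.494], [-0.449, -0.205, -0.869]]
```

View pics/top0.png

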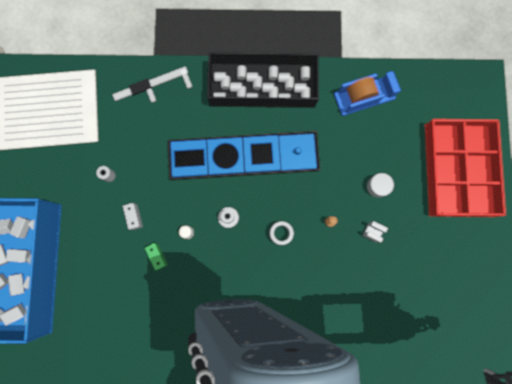

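View pics/scene0.png

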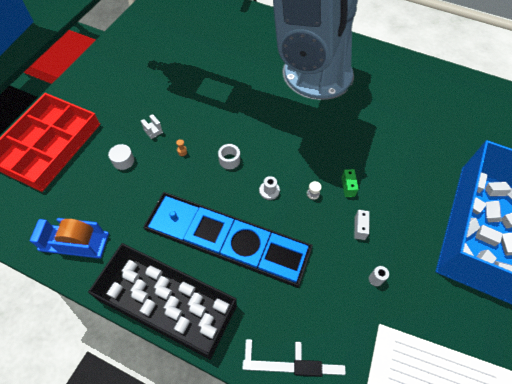

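The top view shows, by pixel:
- **Parts:** sleeve (open ring) at (281,233), flanged bush at (228,217), white block at (132,216) and two-eared fork at (375,232).
- **Not to be touched:** plain bush (105,173), solid disc (380,184), jar and stamp at (186,232) and (331,221), green block (155,256).
- **Nests:** slot (188,158), round (225,156), square (262,153) and post (297,151).

Next I measure these in both views.

```bash
cat > h.py <<'E'
import numpy as np,cv2
def load(n): return dict(np.load(n))
def ray(c,uv,z):
    uv=np.atleast_2d(np.asarray(uv,float)); d=np.c_[(uv[:,0]-c["cx"])/c["fx"],(uv[:,1]-c["cy"])/c["fy"],np.ones(len(uv))]@c["R"]
    o=-c["R"].T@c["t"]; return o+d*((z-o[2])/d[:,2])[:,None]
def cloud(c):
    v,u=np.mgrid[:384,:512]; D=c["depth"]
    P=np.stack([(u-c["cx"])/c["fx"]*D,(v-c["cy"])/c["fy"]*D,D],-1)
    return (P-c["t"])@c["R"]
E
python3 - <<'E'
from h import *
T=load("top0.npz");S=load("scene0.npz")
objs=dict(sleeve=(281,233,.04),bush=(228,217,.05),block=(132,216,.04),fork=(375,232,.046),plain=(105,173,.05),disc=(380,184,.04),jar=(331,221,.03),stamp=(186,232,.054),green=(155,256,.04))
for n,(u,v,h) in objs.items():
    p=ray(T,(u,v),h)[0]; out=[n]
    for c in(T,S):
        P=cloud(c); m=(np.hypot(P[...,0]-p[0],P[...,1]-p[1])<.05)&(c["depth"]>0)
        z=P[...,2][m]; top=m&(abs(P[...,2]-h)<.007)
        vv,uu=np.nonzero(top)
        if len(uu)<5: out.append(("none",z.max().round(3)));continue
        X=ray(c,np.c_[uu,vv],h)[:,:2].astype(np.float32)
        r=cv2.minAreaRect(X); cc=cv2.minEnclosingCircle(X)
        out.append((len(uu),np.percentile(z,98).round(3),"rect",np.round(r[0],3),np.round(r[1],3),round(r[2],1),"circ",np.round(cc[0],3),round(cc[1],3)))
    for o in out: print(o)
for n,c in(("T",T),("S",S)):
    hsv=cv2.cvtColor(c["pixels"],cv2.COLOR_RGB2HSV); m=cv2.inRange(hsv,(98,120,80),(122,255,255))
    k,lab,st,ce=cv2.connectedComponentsWithStats(m)
    seeds=[(297,145)] if n=="T" else [(172,200)]
    box=(160,120,330,185) if n=="T" else (140,190,315,285)
    mm=np.zeros_like(m); a=box; mm[a[1]:a[3],a[0]:a[2]]=m[a[1]:a[3],a[0]:a[2]]
    vv,uu=np.nonzero(mm); r=cv2.minAreaRect(ray(c,np.c_[uu,vv],.017)[:,:2].astype(np.float32)); print(n,"tray",r, cv2.boxPoints(r).round(3).tolist())
E
```

```text
sleeve
(191, np.float64(0.042), 'rect', array([ 0.438, -0.103]), array([0.057, 0.058]), 27.0, 'circ', array([ 0.438, -0.103]), 0.03)
(177, np.float64(0.042), 'rect', array([ 0.44 , -0.102]), array([0.061, 0.055]), 26.4, 'circ', array([ 0.44 , -0.102]), 0.032)
bush
(130, np.float64(0.052), 'rect', array([0.479, 0.039]), array([0.032, 0.032]), 0.7, 'circ', array([0.479, 0.039]), 0.017)
(128, np.float64(0.051), 'rect', array([0.481, 0.04 ]), array([0.037, 0.031]), 24.6, 'circ', array([0.481, 0.04 ]), 0.019)
block
(263, np.float64(0.042), 'rect', array([0.478, 0.294]), array([0.064, 0.029]), 16.9, 'circ', array([0.478, 0.295]), 0.033)
(271, np.float64(0.042), 'rect', array([0.48 , 0.295]), array([0.067, 0.028]), 15.6, 'circ', array([0.48 , 0.295]), 0.035)
fork
(140, np.float64(0.049), 'rect', array([ 0.444, -0.352]), array([0.041, 0.039]), 63.8, 'circ', array([ 0.444, -0.352]), 0.027)
(112, np.float64(0.047), 'rect', array([ 0.446, -0.351]), array([0.047, 0.042]), 64.4, 'circ', array([ 0.446, -0.352]), 0.03)
plain
(131, np.float64(0.051), 'rect', array([0.592, 0.371]), array([0.033, 0.03
[... 965 characters left out ...]
41, np.float64(0.042), 'rect', array([0.374, 0.227]), array([0.066, 0.03 ]), 27.8, 'circ', array([0.374, 0.228]), 0.035)
T tray ((0.6523575186729431, 0.0001221299171447754), (0.10502295941114426, 0.4027848541736603), 4.1655120849609375) [[0.5849999785423279, 0.19699999690055847], [0.6150000095367432, -0.20499999821186066], [0.718999981880188, -0.19699999690055847], [0.6899999976158142, 0.20499999821186066]]
S tray ((0.6535089612007141, 0.000551760196685791), (0.10333006083965302, 0.39708399772644043), 4.437931537628174) [[0.5870000123977661, 0.19499999284744263], [0.6169999837875366, -0.20100000500679016], [0.7200000286102295, -0.19300000369548798], [0.6899999976158142, 0.20200000703334808]]
```

```bash
cat >> h.py <<'E'
from scipy.spatial.transform import Rotation as Ro
def rel(o,xyz,psi):
    "shift (cm, tool axes) and twist (deg) to bring TCP to xyz with closing line at psi deg (mod 180)"
    w,x,y,z=o["eef_rot"]; R=Ro.from_quat([x,y,z,w]).as_matrix()
    cur=np.degrees(np.arctan2(R[1,1],R[0,1])); d=R.T@(np.array(xyz)-o["eef_pos"])*100
    q1=np.degrees(np.arctan2(xyz[1],xyz[0])); opts=[(-(psi+k*180-cur),) for k in range(-3,4)]
    q6=np.degrees(o["q"][5]); q1c=np.degrees(o["q"][0]); tw=[(round(t,1),round(q6+t+q1-q1c)) for (t,) in opts if abs(q6+t+q1-q1c)<170]
    return d.round(2),"psi now",cur.round(1),"twist,q6:",tw
E
python3 - <<'E'
from h import *
from bench import ctrl
T=load("top0.npz");S=load("scene0.npz")
print(ctrl.tip_reach)
P=cloud(T); m=((np.hypot(P[...,0]-.445,P[...,1]+.352)<.035)&(P[...,2]>.036)).astype(np.uint8)
k,l,st,ce=cv2.connectedComponentsWithStats(m,connectivity=4)
for i in range(1,k):
    if st[i,4]>15: print("ear",st[i],ray(T,ce[i],.046)[0].round(3))
y=np.array([-.074,.9973]);c0=np.array([.6525,0])
for n,uv,z in(("slot",(188,158),.018),("round",(225,156),.018),("sq",(262,153),.018)): 
  for c,s,nm in((T,uv,"T"),):
    g=c["pixels"].max(2)<75; k,l,st,ce=cv2.connectedComponentsWithStats(g.astype(np.uint8)); i=l[uv[1],uv[0]]
    vv,uu=np.nonzero(l==i); X=ray(c,np.c_[uu,vv],z)[:,:2].astype(np.float32); print(n,st[i],cv2.minAreaRect(X))
print("post",ray(T,(297.5,151),.032),"centres",[(c0+y*d).round(4) for d in(.15,.05,-.05,-.15)])
a=cv2.resize(T["pixels"][195:260,350:410],None,fx=6,fy=6,interpolation=2); b=cv2.resize(T["pixels"][195:260,105:165],None,fx=6,fy=6,interpolation=2)
cv2.imwrite("pics/crop.png",np.hstack([a,b])[:,:,::-1])
print(rel(ctrl.get_obs(),(.445,-.352,.15),64),rel(ctrl.get_obs(),(.445,-.352,.15),-26))
E
```

```text
0.025
ear [371 222  16  10  73] [ 0.456 -0.358  0.046]
ear [366 232  16  10  73] [ 0.431 -0.346  0.046]
slot [175 150  29  16 395] ((0.6406606435775757, 0.14870736002922058), (0.04050794616341591, 0.07562144845724106), 4.390997409820557)
round [214 144  24  24 436] ((0.6477667689323425, 0.04902944713830948), (0.06320247799158096, 0.06480243802070618), 46.418582916259766)
sq [252 144  20  20 350] ((0.6560748219490051, -0.050319988280534744), (0.052275460213422775, 0.05157654359936714), 4.607136249542236)
post [[ 0.66004347 -0.14816314  0.032     ]] centres [array([0.6414, 0.1496]), array([0.6488, 0.0499]), array([ 0.6562, -0.0499]), array([ 0.6636, -0.1496])]
(array([ 33.13, -11.38,  10.58]), 'psi now', np.float64(-74.1), 'twist,q6:', [(np.float64(41.9), 78), (np.float64(-138.1), -102)]) (array([ 33.13, -11.38,  10.58]), 'psi now', np.float64(-74.1), 'twist,q6:', [(np.float64(131.9), 168), (np.float64(-48.1), -12)])
```

View pics/crop.png

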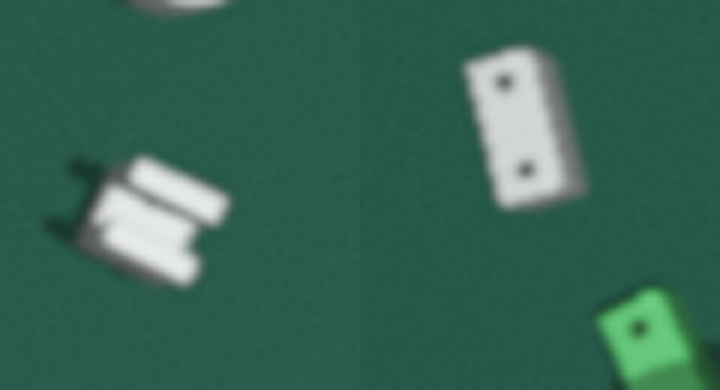

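The crop shows the fork with its two ears 28 mm apart along -26°. The white block with two screw holes is the one meant, not the green look-alike at lower right. The nest centres agree within 2 mm. I start with the fork.

Emit:
{"name": "servo_tool", "arguments": {"motion": [[[5,-1.7,1.6,-8,-1],[10,-3.4,3.2,-16,-1],[14,-5,4.8,-24,-1],[18,-6.5,6.2,-32,-1],[22,-7.8,7.5,-40,-1]]]}}

```text
time_s: 0.6
eef_pos: [0.349, -0.4155, 0.18]
eef_rot: [-0.001, 0.882, 0.471, 0.0]
wrist_force: [0.0, -0.8, -0.2]
opening: 1.001
grasp_force: 0.0
```

```bash
cat > r.py <<'E'
import sys
from h import *
from bench import ctrl
o=ctrl.get_obs(); print(o["time_s"],o["eef_pos"].round(4),"open",o["opening"].round(3),"F",o["wrist_force"].round(1),o["grasp_force"])
a=[float(x) for x in sys.argv[1:]]
for i in range(0,len(a),4): print(rel(o,a[i:i+3],a[i+3]))
E
python3 r.py .444 -.352 .15 -26
```

```text
Traceback (most recent call last):
  File "r.py", line 4, in <module>
    o=ctrl.get_obs(); print(o["time_s"],o["eef_pos"].round(4),"open",o["opening"].round(3),"F",o["wrist_force"].round(1),o["grasp_force"])
                                                                     ^^^^^^^^^^^^^^^^^^
AttributeError: 'float' object has no attribute 'round'
```

```bash
sed -i 's/o\["opening"\].round(3)/o["opening"]/' r.py; python3 r.py .444 -.352 .15 -26
```

```text
0.6 [ 0.349  -0.4155  0.18  ] open 1.0009727923698306 F [ 0.  -0.8 -0.2] 0.0
(array([10.55,  4.38,  3.01]), 'psi now', np.float64(-33.7), 'twist,q6:', [(np.float64(172.3), 168), (np.float64(-7.7), -12)])
```

Emit:
{"name": "servo_tool", "arguments": {"motion": [[[5,2.1,1.5,-4,-1],[9,3.8,2.5,-7.7,-1],[10.5,4.4,3,-7.7,-1],[10.5,4.4,3,-7.7,-1],[10.5,4.4,3,-7.7,-1]]]}}

```text
time_s: 1.1
eef_pos: [0.4429, -0.3551, 0.1509]
eef_rot: [-0.0, 0.85, 0.528, -0.0]
wrist_force: [-0.3, 0.0, 0.6]
opening: 0.999
grasp_force: 0.0
```

```bash
python3 r.py .444 -.352 .04 -26 ; python3 - <<'E'
from bench import ctrl
import cv2
c=ctrl.camera("wrist");cv2.imwrite("pics/w1.png",c["pixels"][:,:,::-1])
E
```

```text
1.1 [ 0.4429 -0.3551  0.1509] open 0.9990220362477812 F [-0.3  0.   0.6] 0.0
(array([ 0.32, -0.03, 11.09]), 'psi now', np.float64(-26.3), 'twist,q6:', [(np.float64(179.7), 168), (np.float64(-0.3), -12)])
```

View pics/w1.png

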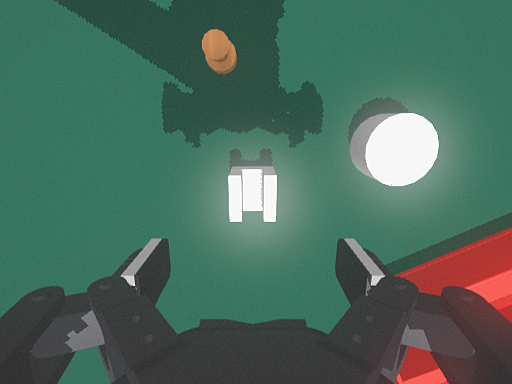

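The wrist view shows the fork at (252,195), with its ears square to the jaws and centred between them. I descend and grip.

Emit:
{"name": "servo_tool", "arguments": {"motion": [[[0.2,0,4,0,-1],[0.2,0,8,0,-1],[0.2,0,10.5,0,-1],[0.2,0,11,0,-1],[0.2,0,11,0,-1]]]}}

```text
time_s: 1.65
eef_pos: [0.4431, -0.3542, 0.0412]
eef_rot: [-0.001, 0.85, 0.526, -0.0]
wrist_force: [-0.0, -0.2, 1.2]
opening: 0.999
grasp_force: 0.0
```

Emit:
{"name": "servo_tool", "arguments": {"motion": [[[0,0,0,0,1],[0,0,0,0,1],[0,0,0,0,1],[0,0,0,0,1],[0,0,0,0,1]]]}}

```text
time_s: 2.15
eef_pos: [0.4449, -0.3545, 0.0429]
eef_rot: [0.001, 0.85, 0.527, 0.0]
wrist_force: [-0.7, 0.2, 6.0]
opening: 0.458
grasp_force: 61.7
```

```bash
python3 r.py .444 -.352 .15 -26 
```

```text
2.15 [ 0.4449 -0.3545  0.0429] open 0.4576117531592445 F [-0.7  0.2  6. ] 61.67582631111145
(array([  0.17,  -0.16, -10.71]), 'psi now', np.float64(-26.4), 'twist,q6:', [(np.float64(179.6), 168), (np.float64(-0.4), -12)])
```

Emit:
{"name": "servo_tool", "arguments": {"motion": [[[0,0,-4,0,1],[0,0,-8,0,1],[0,0,-11,0,1],[0,0,-11,0,1]]]}}

```text
time_s: 2.55
eef_pos: [0.4463, -0.3559, 0.1568]
eef_rot: [0.005, 0.85, 0.527, 0.001]
wrist_force: [0.5, -0.3, -0.8]
opening: 0.462
grasp_force: 61.1
```

```bash
python3 r.py .656 -.050 .15 4.25 
```

```text
2.55 [ 0.4463 -0.3559  0.1568] open 0.46214875987526677 F [ 0.5 -0.3 -0.8] 61.0905647277832
(array([36.72,  5.2 ,  0.58]), 'psi now', np.float64(-26.4), 'twist,q6:', [(np.float64(-30.6), -9)])
```

Emit:
{"name": "servo_tool", "arguments": {"motion": [[[4.5,0.6,0,-5,1],[9,1.3,0,-11,1],[13.5,1.9,0,-17,1],[18,2.5,0,-23,1],[22.5,3.2,0,-28,1]]]}}

```text
time_s: 3.05
eef_pos: [0.5728, -0.1641, 0.1501]
eef_rot: [-0.001, 0.696, 0.718, -0.0]
wrist_force: [0.1, -1.1, -0.6]
opening: 0.459
grasp_force: 61.0
```

```bash
python3 r.py .656 -.050 .13 4.25 
```

```text
3.05 [ 0.5728 -0.1641  0.1501] open 0.4587404511789447 F [ 0.1 -1.1 -0.6] 61.02594494819641
(array([11.14,  8.69,  2.01]), 'psi now', np.float64(1.8), 'twist,q6:', [(np.float64(-2.4), -9)])
```

Emit:
{"name": "servo_tool", "arguments": {"motion": [[[3.5,2.7,0,-2.4,1],[7,5.4,0.5,-2.4,1],[10,7.8,1.5,-2.4,1],[11.1,8.7,2,-2.4,1],[11.1,8.7,2,-2.4,1]]]}}

```text
time_s: 3.55
eef_pos: [0.6559, -0.0506, 0.1289]
eef_rot: [-0.002, 0.681, 0.732, -0.001]
wrist_force: [-0.8, -0.6, -0.9]
opening: 0.454
grasp_force: 61.1
```

Emit:
{"name": "servo_tool", "arguments": {"motion": [[[0,0,0,0,1],[0,0,0,0,1]]]}}

```text
time_s: 3.75
eef_pos: [0.6559, -0.0543, 0.1313]
eef_rot: [-0.0, 0.682, 0.731, -0.0]
wrist_force: [0.9, 0.3, -1.1]
opening: 0.455
grasp_force: 61.1
```

```bash
python3 r.py .656 -.050 .055 4.25 
```

```text
3.75 [ 0.6559 -0.0543  0.1313] open 0.4550491576134889 F [ 0.9  0.3 -1.1] 61.06438994407654
(array([0.43, 0.04, 7.63]), 'psi now', np.float64(3.9), 'twist,q6:', [(np.float64(-0.3), -9)])
```

Emit:
{"name": "servo_tool", "arguments": {"motion": [[[0.2,0,3,0,1],[0.2,0,5.5,0,1],[0.2,0,7,0,1],[0.2,0,7.6,0,1],[0.2,0,7.6,0,1]]]}}

```text
time_s: 4.25
eef_pos: [0.656, -0.0514, 0.0549]
eef_rot: [-0.0, 0.682, 0.731, -0.0]
wrist_force: [-0.2, -0.2, -1.2]
opening: 0.457
grasp_force: 61.1
```

```bash
python3 r.py .656 -.050 .053 4.25; python3 r.py 
```

```text
4.25 [ 0.656  -0.0514  0.0549] open 0.4567263732435957 F [-0.2 -0.2 -1.2] 61.084957122802734
(array([0.14, 0.01, 0.19]), 'psi now', np.float64(4.0), 'twist,q6:', [(np.float64(-0.3), -9)])
4.25 [ 0.656  -0.0514  0.0549] open 0.4567263732435957 F [-0.2 -0.2 -1.2] 61.084957122802734
```

Emit:
{"name": "servo_tool", "arguments": {"motion": [[[0.1,0,0.2,0,1],[0.1,0,0.2,0,1]]]}}

```text
time_s: 4.45
eef_pos: [0.6571, -0.05, 0.0545]
eef_rot: [0.001, 0.682, 0.731, 0.0]
wrist_force: [0.2, 0.6, -0.4]
opening: 0.456
grasp_force: 61.1
```

Emit:
{"name": "servo_tool", "arguments": {"motion": [[[0,0,0,0,-1],[0,0,0,0,-1],[0,0,0,0,-1],[0,0,0,0,-1],[0,0,0,0,-1]]]}}

```text
time_s: 4.95
eef_pos: [0.6564, -0.0498, 0.0534]
eef_rot: [0.0, 0.682, 0.731, 0.0]
wrist_force: [0.0, 0.0, -0.0]
opening: 0.994
grasp_force: 0.0
```

Emit:
{"name": "servo_tool", "arguments": {"motion": [[[0,0,-3,0,-1],[0,0,-7,0,-1],[0,0,-11,0,-1],[0,0,-11,0,-1]]]}}

```text
time_s: 5.35
eef_pos: [0.6603, -0.0507, 0.1708]
eef_rot: [0.005, 0.682, 0.732, 0.003]
wrist_force: [1.6, -0.3, 1.4]
opening: 0.998
grasp_force: 0.0
```

```bash
python3 r.py .439 -.1025 .15 40 .439 -.1025 .15 0; python3 - <<'E'
from bench import ctrl
import cv2
c=ctrl.camera("wrist");cv2.imwrite("pics/w2.png",c["pixels"][:,:,::-1])
E
```

```text
5.35 [ 0.6603 -0.0507  0.1708] open 0.9981291480615793 F [ 1.6 -0.3  1.4] 0.0
(array([ -3.61, -22.46,   1.84]), 'psi now', np.float64(4.0), 'twist,q6:', [(np.float64(144.0), 127), (np.float64(-36.0), -53)])
(array([ -3.61, -22.46,   1.84]), 'psi now', np.float64(4.0), 'twist,q6:', [(np.float64(184.0), 167), (np.float64(4.0), -13)])
```

View pics/w2.png

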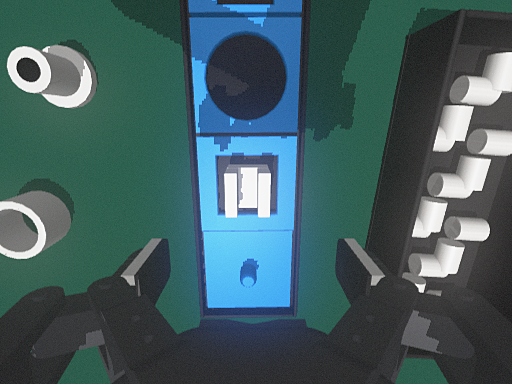

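The fork sits in the square recess, at (247,188) in the picture. The sleeve is next, and the jaw turn stays as it is.

Emit:
{"name": "servo_tool", "arguments": {"motion": [[[-0.7,-4.5,0,0,-1],[-1.5,-9.5,0.4,0,-1],[-2.3,-14.5,1,0,-1],[-3,-19,1.5,0,-1],[-3.6,-22.4,1.8,0,-1]]]}}

```text
time_s: 5.9
eef_pos: [0.4315, -0.1006, 0.143]
eef_rot: [-0.002, 0.682, 0.731, -0.001]
wrist_force: [-0.1, -1.1, 1.0]
opening: 0.998
grasp_force: 0.0
```

Emit:
{"name": "servo_tool", "arguments": {"motion": [[[0,0,0,0,-1],[0,0,0,0,-1]]]}}

```text
time_s: 6.1
eef_pos: [0.4347, -0.1014, 0.1446]
eef_rot: [-0.0, 0.682, 0.731, -0.0]
wrist_force: [0.7, 0.2, 0.1]
opening: 1.0
grasp_force: 0.0
```

```bash
python3 r.py .439 -.1025 .04 4
```

```text
6.1 [ 0.4347 -0.1014  0.1446] open 0.9998833094485735 F [0.7 0.2 0.1] 0.0
(array([-0.15,  0.43, 10.46]), 'psi now', np.float64(3.9), 'twist,q6:', [(np.float64(179.9), 163), (np.float64(-0.1), -17)])
```

Emit:
{"name": "servo_tool", "arguments": {"motion": [[[-0.1,0.4,3,0,-1],[-0.1,0.4,7,0,-1],[-0.1,0.4,10,0,-1],[-0.1,0.4,10.7,0,-1],[-0.1,0.4,10.7,0,-1]]]}}

```text
time_s: 6.6
eef_pos: [0.4394, -0.1016, 0.0373]
eef_rot: [-0.001, 0.682, 0.732, -0.0]
wrist_force: [0.3, 0.5, 0.4]
opening: 1.001
grasp_force: 0.0
```

Emit:
{"name": "servo_tool", "arguments": {"motion": [[[0,0,0,0,1],[0,0,0,0,1],[0,0,0,0,1],[0,0,0,0,1],[0,0,0,0,1]]]}}

```text
time_s: 7.1
eef_pos: [0.4408, -0.1027, 0.0404]
eef_rot: [0.001, 0.682, 0.732, 0.0]
wrist_force: [-2.1, 1.0, 7.7]
opening: 0.678
grasp_force: 62.7
```

Emit:
{"name": "servo_tool", "arguments": {"motion": [[[0,0,-3,0,1],[0,0,-7,0,1],[0,0,-11,0,1],[0,0,-11,0,1],[0,0,-11,0,1]]]}}

```text
time_s: 7.6
eef_pos: [0.4405, -0.1026, 0.1501]
eef_rot: [0.002, 0.682, 0.731, 0.001]
wrist_force: [-0.3, 0.0, -1.3]
opening: 0.683
grasp_force: 65.6
```

```bash
python3 r.py .663 -.1495 .15 4.25
```

```text
7.6 [ 0.4405 -0.1026  0.1501] open 0.6834144391970258 F [-0.3  0.  -1.3] 65.56728310883045
(array([-6.24, 21.87,  0.11]), 'psi now', np.float64(4.0), 'twist,q6:', [(np.float64(179.8), 163), (np.float64(-0.2), -17)])
```

Emit:
{"name": "servo_tool", "arguments": {"motion": [[[-1.2,4.4,0,0,1],[-2.6,9,0,0,1],[-3.9,13.5,0,0,1],[-5.2,18,0,0,1],[-6.2,21.8,0.5,0,1]]]}}

```text
time_s: 8.1
eef_pos: [0.6628, -0.149, 0.1415]
eef_rot: [-0.001, 0.682, 0.731, -0.0]
wrist_force: [1.0, -1.4, -1.6]
opening: 0.68
grasp_force: 65.6
```

Emit:
{"name": "servo_tool", "arguments": {"motion": [[[0,0,0,0,1],[0,0,0,0,1],[0,0,0,0,1]]]}}

```text
time_s: 8.4
eef_pos: [0.6597, -0.1481, 0.1417]
eef_rot: [-0.002, 0.682, 0.731, -0.001]
wrist_force: [-0.6, 0.4, -1.3]
opening: 0.679
grasp_force: 65.6
```

```bash
python3 r.py .6625 -.149 .05 4.25
```

```text
8.4 [ 0.6597 -0.1481  0.1417] open 0.6789760535928162 F [-0.6  0.4 -1.3] 65.62648449093103
(array([-0.13,  0.3 ,  9.17]), 'psi now', np.float64(4.0), 'twist,q6:', [(np.float64(179.8), 163), (np.float64(-0.2), -17)])
```

Emit:
{"name": "servo_tool", "arguments": {"motion": [[[-0.1,0.2,2,0,1],[-0.1,0.2,4.5,0,1],[-0.1,0.2,7,0,1],[-0.1,0.2,8.7,0,1],[-0.1,0.2,8.9,0,1]]]}}

```text
time_s: 8.9
eef_pos: [0.6608, -0.1487, 0.0518]
eef_rot: [-0.002, 0.682, 0.731, -0.001]
wrist_force: [-0.0, -0.1, -1.4]
opening: 0.682
grasp_force: 65.6
```

Emit:
{"name": "servo_tool", "arguments": {"motion": [[[0,0,0.1,0,1],[0,0,0.2,0,1],[0,0,0.2,0,1]]]}}

```text
time_s: 9.2
eef_pos: [0.6642, -0.1499, 0.0538]
eef_rot: [0.001, 0.682, 0.731, 0.0]
wrist_force: [-0.4, -0.3, -2.1]
opening: 0.683
grasp_force: 65.6
```

Emit:
{"name": "servo_tool", "arguments": {"motion": [[[0,0,0.1,0,1],[0,0,0.2,0,1],[0,0,0.2,0,1],[0,0,0.2,0,1]]]}}

```text
time_s: 9.6
eef_pos: [0.6636, -0.1496, 0.0506]
eef_rot: [0.0, 0.682, 0.731, 0.0]
wrist_force: [0.2, 0.9, 1.2]
opening: 0.68
grasp_force: 65.7
```

```bash
python3 r.py
```

```text
9.6 [ 0.6636 -0.1496  0.0506] open 0.680263527463662 F [0.2 0.9 1.2] 65.7405486702919
```

Contact is felt, so I release and rise.

Emit:
{"name": "servo_tool", "arguments": {"motion": [[[0,0,0,0,-1],[0,0,0,0,-1],[0,0,0,0,-1],[0,0,0,0,-1],[0,0,0,0,-1]]]}}

```text
time_s: 10.1
eef_pos: [0.6634, -0.1496, 0.0503]
eef_rot: [0.0, 0.682, 0.731, -0.0]
wrist_force: [-0.2, -0.2, 0.4]
opening: 1.002
grasp_force: 0.0
```

Emit:
{"name": "servo_tool", "arguments": {"motion": [[[0,0,-3,0,-1],[0,0,-7,0,-1],[0,0,-11,0,-1],[0,0,-11,0,-1],[0,0,-11,0,-1]]]}}

```text
time_s: 10.6
eef_pos: [0.6641, -0.1498, 0.1619]
eef_rot: [0.001, 0.682, 0.731, 0.001]
wrist_force: [0.6, 1.0, 0.1]
opening: 1.001
grasp_force: 0.0
```

```bash
python3 r.py .48 .0395 .15 4
```

```text
10.6 [ 0.6641 -0.1498  0.1619] open 1.0014480227355944 F [0.6 1.  0.1] 0.0
(array([ 20.18, -17.04,   1.12]), 'psi now', np.float64(4.0), 'twist,q6:', [(np.float64(0.0), 1)])
```

Emit:
{"name": "servo_tool", "arguments": {"motion": [[[3.4,-2.9,0,0,-1],[7,-6,0,0,-1],[10.6,-9,0,0,-1],[14.2,-12,0.5,0,-1],[17.5,-14.8,1,0,-1]]]}}

```text
time_s: 11.1
eef_pos: [0.5005, 0.0162, 0.1482]
eef_rot: [-0.002, 0.682, 0.731, -0.001]
wrist_force: [-0.4, 1.0, 0.7]
opening: 0.997
grasp_force: 0.0
```

Emit:
{"name": "servo_tool", "arguments": {"motion": [[[2.5,-2.1,0,0,-1],[2.6,-2.2,0,0,-1],[2.6,-2.2,0,0,-1],[2.6,-2.2,0,0,-1]]]}}

```text
time_s: 11.5
eef_pos: [0.4801, 0.0385, 0.1499]
eef_rot: [-0.0, 0.682, 0.731, -0.0]
wrist_force: [0.2, 0.5, -0.5]
opening: 0.997
grasp_force: 0.0
```

```bash
python3 r.py .48 .0395 .045 4;python3 - <<'E'
from bench import ctrl
import cv2
c=ctrl.camera("wrist");cv2.imwrite("pics/w3.png",c["pixels"][:,:,::-1])
E
```

```text
11.5 [0.4801 0.0385 0.1499] open 0.9967236741819488 F [ 0.2  0.5 -0.5] 0.0
(array([ 0.1 , -0.  , 10.49]), 'psi now', np.float64(4.0), 'twist,q6:', [(np.float64(-0.0), 1)])
```

View pics/w3.png

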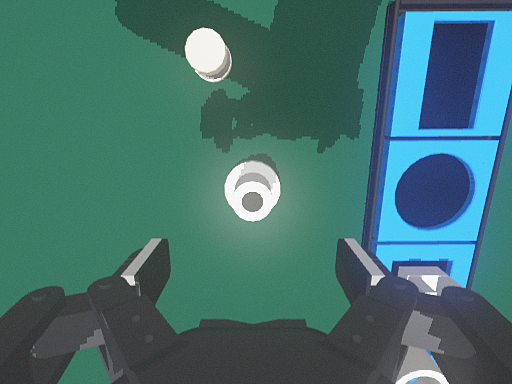

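The wrist view shows the bush with its flange at (252,195), centred between the jaws.

Emit:
{"name": "servo_tool", "arguments": {"motion": [[[0.1,0,3,0,-1],[0.1,0,7,0,-1],[0.1,0,10,0,-1],[0.1,0,10.5,0,-1],[0.1,0,10.5,0,-1]]]}}

```text
time_s: 12.05
eef_pos: [0.4794, 0.0395, 0.0446]
eef_rot: [-0.001, 0.682, 0.731, -0.001]
wrist_force: [-0.1, 0.3, 0.5]
opening: 1.0
grasp_force: 0.0
```

Emit:
{"name": "servo_tool", "arguments": {"motion": [[[0,0,0,0,1],[0,0,0,0,1],[0,0,0,0,1],[0,0,0,0,1],[0,0,0,0,1]]]}}

```text
time_s: 12.55
eef_pos: [0.4806, 0.0399, 0.0467]
eef_rot: [0.001, 0.682, 0.732, 0.001]
wrist_force: [-1.1, 0.1, 6.4]
opening: 0.372
grasp_force: 59.0
```

Emit:
{"name": "servo_tool", "arguments": {"motion": [[[0,0,-3,0,1],[0,0,-7,0,1],[0,0,-10,0,1],[0,0,-10,0,1],[0,0,-10,0,1]]]}}

```text
time_s: 13.05
eef_pos: [0.4798, 0.0401, 0.1457]
eef_rot: [0.001, 0.682, 0.732, 0.0]
wrist_force: [-1.2, -0.5, -1.4]
opening: 0.372
grasp_force: 59.9
```

```bash
python3 r.py .6485 .05 .14 4.25
```

```text
13.05 [0.4798 0.0401 0.1457] open 0.37159419196586213 F [-1.2 -0.5 -1.4] 59.87798988819122
(array([-0.2, 16.9,  0.6]), 'psi now', np.float64(4.0), 'twist,q6:', [(np.float64(-0.2), 0)])
```

Emit:
{"name": "servo_tool", "arguments": {"motion": [[[0,4,0,0,1],[-0.1,8.5,0,0,1],[-0.1,13,0,0,1],[-0.2,16.5,0.3,0,1],[-0.2,16.9,0.6,0,1]]]}}

```text
time_s: 13.55
eef_pos: [0.6504, 0.0498, 0.1364]
eef_rot: [-0.001, 0.682, 0.731, -0.0]
wrist_force: [-0.6, -0.6, -2.2]
opening: 0.374
grasp_force: 60.4
```

Emit:
{"name": "servo_tool", "arguments": {"motion": [[[0,0,0,0,1],[0,0,0,0,1],[0,0,0,0,1]]]}}

```text
time_s: 13.85
eef_pos: [0.6468, 0.05, 0.1386]
eef_rot: [-0.001, 0.682, 0.731, -0.001]
wrist_force: [0.1, 1.0, -2.4]
opening: 0.369
grasp_force: 60.4
```

```bash
python3 r.py .6485 .05 .0565 4.25
```

```text
13.85 [0.6468 0.05   0.1386] open 0.3689995112185607 F [ 0.1  1.  -2.4] 60.417290925979614
(array([-0.02,  0.19,  8.21]), 'psi now', np.float64(4.0), 'twist,q6:', [(np.float64(-0.2), 0)])
```

Emit:
{"name": "servo_tool", "arguments": {"motion": [[[0,0.1,2,0,1],[0,0.1,4.5,0,1],[0,0.1,6.5,0,1],[0,0.1,7.8,0,1],[0,0.1,7.9,0,1]]]}}

```text
time_s: 14.35
eef_pos: [0.6474, 0.0501, 0.0585]
eef_rot: [-0.001, 0.682, 0.731, -0.001]
wrist_force: [0.2, 0.7, -1.5]
opening: 0.373
grasp_force: 60.4
```

Emit:
{"name": "servo_tool", "arguments": {"motion": [[[0,0,0.1,0,1],[0,0,0.2,0,1],[0,0,0.3,0,1],[0,0,0.3,0,1],[0,0,0.3,0,1]]]}}

```text
time_s: 14.85
eef_pos: [0.6496, 0.0499, 0.0577]
eef_rot: [0.0, 0.682, 0.731, 0.0]
wrist_force: [0.2, 0.8, -1.8]
opening: 0.37
grasp_force: 60.4
```

Emit:
{"name": "servo_tool", "arguments": {"motion": [[[0,0,0.1,0,1],[0,0,0.2,0,1],[0,0,0.2,0,1],[0,0,0.2,0,1]]]}}

```text
time_s: 15.25
eef_pos: [0.6496, 0.05, 0.0567]
eef_rot: [0.0, 0.682, 0.732, 0.0]
wrist_force: [-4.6, -0.3, 7.2]
opening: 0.377
grasp_force: 61.5
```

Emit:
{"name": "servo_tool", "arguments": {"motion": [[[0,0,0,0,-1],[0,0,0,0,-1],[0,0,0,0,-1],[0,0,0,0,-1],[0,0,0,0,-1]]]}}

```text
time_s: 15.75
eef_pos: [0.6493, 0.05, 0.0551]
eef_rot: [-0.0, 0.682, 0.731, -0.0]
wrist_force: [0.3, -0.3, -0.1]
opening: 0.998
grasp_force: 0.0
```

Emit:
{"name": "servo_tool", "arguments": {"motion": [[[0,0,-3,0,-1],[0,0,-7,0,-1],[0,0,-10,0,-1],[0,0,-10,0,-1],[0,0,-10,0,-1]]]}}

```text
time_s: 16.25
eef_pos: [0.6498, 0.0499, 0.1562]
eef_rot: [0.001, 0.682, 0.731, 0.001]
wrist_force: [-0.6, 0.5, -0.3]
opening: 1.002
grasp_force: 0.0
```

```bash
python3 r.py .479 .2945 .15 106.25
```

```text
16.25 [0.6498 0.0499 0.1562] open 1.0017473726674537 F [-0.6  0.5 -0.3] 0.0
(array([ 25.59, -15.33,   0.58]), 'psi now', np.float64(4.0), 'twist,q6:', [(np.float64(77.8), 105), (np.float64(-102.2), -75)])
```

Emit:
{"name": "servo_tool", "arguments": {"motion": [[[4,-2.4,0,8,-1],[8,-4.8,0,16,-1],[12,-7.2,0,24,-1],[16,-9.6,0.3,32,-1],[20,-12,0.5,40,-1]]]}}

```text
time_s: 16.75
eef_pos: [0.5131, 0.242, 0.1483]
eef_rot: [-0.0, 0.892, 0.451, -0.002]
wrist_force: [0.9, 0.6, 0.5]
opening: 0.996
grasp_force: 0.0
```

```bash
python3 r.py .479 .2945 .15 106.25
```

```text
16.75 [0.5131 0.242  0.1483] open 0.9957570862590905 F [0.9 0.6 0.5] 0.0
(array([ 2.2 , -5.86, -0.17]), 'psi now', np.float64(-36.3), 'twist,q6:', [(np.float64(37.4), 105), (np.float64(-142.6), -75)])
```

Emit:
{"name": "servo_tool", "arguments": {"motion": [[[1.3,-3.3,0,8,-1],[2.1,-5.6,0,16,-1],[2.2,-5.8,0,24,-1],[2.2,-5.8,0,32,-1],[2.2,-5.8,0,37.5,-1]]]}}

```text
time_s: 17.25
eef_pos: [0.4801, 0.2929, 0.1483]
eef_rot: [0.0, 0.99, 0.142, -0.002]
wrist_force: [0.8, -0.6, -0.1]
opening: 1.002
grasp_force: 0.0
```

Emit:
{"name": "servo_tool", "arguments": {"motion": [[[0,0,0,0,-1],[0,0,0,0,-1]]]}}

```text
time_s: 17.45
eef_pos: [0.4809, 0.2927, 0.149]
eef_rot: [0.0, 0.989, 0.145, -0.001]
wrist_force: [-0.2, -1.2, -0.9]
opening: 0.998
grasp_force: 0.0
```

```bash
python3 r.py .479 .2945 .037 106.25;python3 - <<'E'
from bench import ctrl
import cv2
c=ctrl.camera("wrist");cv2.imwrite("pics/w4.png",c["pixels"][:,:,::-1])
E
```

```text
17.45 [0.4809 0.2927 0.149 ] open 0.9978979101706571 F [-0.2 -1.2 -0.9] 0.0
(array([-0.1 , -0.23, 11.2 ]), 'psi now', np.float64(-73.3), 'twist,q6:', [(np.float64(0.4), 105), (np.float64(-179.6), -75)])
```

View pics/w4.png

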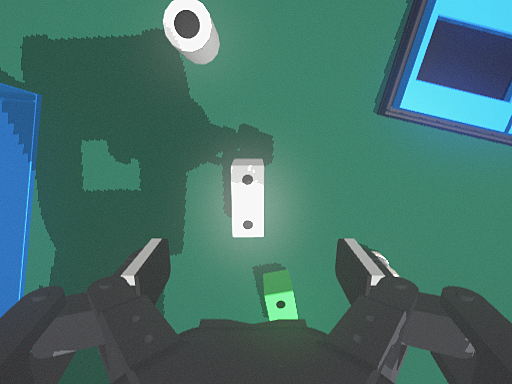

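The white block stands at (248,198), aligned with the jaws. The green one at (281,295) is well clear.

Emit:
{"name": "servo_tool", "arguments": {"motion": [[[-0.1,-0.2,3,0,-1],[-0.1,-0.2,7,0,-1],[-0.1,-0.2,10.3,0,-1],[-0.1,-0.2,10.9,0,-1],[-0.1,-0.2,10.9,0,-1]]]}}

```text
time_s: 18.0
eef_pos: [0.4792, 0.2942, 0.0403]
eef_rot: [0.0, 0.99, 0.144, -0.001]
wrist_force: [0.4, -0.2, 0.2]
opening: 1.001
grasp_force: 0.0
```

Emit:
{"name": "servo_tool", "arguments": {"motion": [[[0,0,0,0,1],[0,0,0,0,1],[0,0,0,0,1],[0,0,0,0,1],[0,0,0,0,1],[0,0,0,0,1]]]}}

```text
schema error: expected 1 to 5 rows
```

```bash
python3 r.py
```

```text
18.0 [0.4792 0.2942 0.0403] open 1.0013308401306475 F [ 0.4 -0.2  0.2] 0.0
```

Emit:
{"name": "servo_tool", "arguments": {"motion": [[[0,0,0,0,1],[0,0,0,0,1],[0,0,0,0,1],[0,0,0,0,1],[0,0,0,0,1]]]}}

```text
time_s: 18.5
eef_pos: [0.4811, 0.2951, 0.0427]
eef_rot: [-0.0, 0.99, 0.144, 0.001]
wrist_force: [-0.4, 0.1, 5.5]
opening: 0.316
grasp_force: 61.1
```

Emit:
{"name": "servo_tool", "arguments": {"motion": [[[0,0,0,0,1],[0,0,0,0,1]]]}}

```text
time_s: 18.7
eef_pos: [0.4811, 0.2951, 0.0427]
eef_rot: [-0.0, 0.99, 0.144, 0.001]
wrist_force: [-0.3, 0.5, 7.0]
opening: 0.314
grasp_force: 61.1
```

Emit:
{"name": "servo_tool", "arguments": {"motion": [[[0,0,-3,0,1],[0,0,-7,0,1],[0,0,-10,0,1],[0,0,-10,0,1],[0,0,-10,0,1]]]}}

```text
time_s: 19.2
eef_pos: [0.4801, 0.2946, 0.1415]
eef_rot: [-0.0, 0.99, 0.144, 0.0]
wrist_force: [-0.1, -0.7, -2.5]
opening: 0.315
grasp_force: 60.0
```

```bash
python3 r.py .641 .1495 .14 4.25
```

```text
19.2 [0.4801 0.2946 0.1415] open 0.3154370997823075 F [-0.1 -0.7 -2.5] 60.04425287246704
(array([11.3 , 18.49,  0.16]), 'psi now', np.float64(-73.5), 'twist,q6:', [(np.float64(-77.7), 9)])
```

Emit:
{"name": "servo_tool", "arguments": {"motion": [[[2,3.3,0,-8,1],[4,6.6,0,-16,1],[6,9.9,0,-24,1],[8,13.2,0,-32,1],[10,16.5,0,-40,1]]]}}

```text
time_s: 19.7
eef_pos: [0.6221, 0.1635, 0.1382]
eef_rot: [-0.001, 0.879, 0.476, -0.002]
wrist_force: [0.7, 0.9, -3.5]
opening: 0.313
grasp_force: 60.0
```

```bash
python3 r.py .641 .1495 .14 4.25
```

```text
19.7 [0.6221 0.1635 0.1382] open 0.31262482531477087 F [ 0.7  0.9 -3.5] 59.95674133300781
(array([-0.14,  2.35, -0.19]), 'psi now', np.float64(-33.2), 'twist,q6:', [(np.float64(-37.4), 9)])
```

Emit:
{"name": "servo_tool", "arguments": {"motion": [[[-0.1,2,0,-8,1],[-0.1,2.3,0,-16,1],[-0.1,2.3,0,-24,1],[-0.1,2.3,0,-32,1],[-0.1,2.3,0,-37.5,1]]]}}

```text
time_s: 20.2
eef_pos: [0.6397, 0.151, 0.1379]
eef_rot: [-0.002, 0.68, 0.733, -0.002]
wrist_force: [-0.2, 0.4, -1.7]
opening: 0.316
grasp_force: 60.0
```

Emit:
{"name": "servo_tool", "arguments": {"motion": [[[0,0,0,0,1],[0,0,0,0,1],[0,0,0,0,1]]]}}

```text
time_s: 20.5
eef_pos: [0.6409, 0.1513, 0.1401]
eef_rot: [-0.001, 0.683, 0.731, -0.001]
wrist_force: [-0.1, -0.7, -2.1]
opening: 0.313
grasp_force: 60.0
```

```bash
python3 r.py .641 .1495 .0525 4.25
```

```text
20.5 [0.6409 0.1513 0.1401] open 0.3129806260111333 F [-0.1 -0.7 -2.1] 60.014158487319946
(array([-0.18,  0.02,  8.76]), 'psi now', np.float64(3.9), 'twist,q6:', [(np.float64(-0.3), 9)])
```

Emit:
{"name": "servo_tool", "arguments": {"motion": [[[-0.2,0,2,0,1],[-0.2,0,4.5,0,1],[-0.2,0,7,0,1],[-0.2,0,8.4,0,1],[-0.2,0,8.6,0,1]]]}}

```text
time_s: 21.0
eef_pos: [0.6408, 0.1492, 0.0536]
eef_rot: [-0.001, 0.682, 0.731, -0.001]
wrist_force: [-0.2, 0.2, -2.1]
opening: 0.314
grasp_force: 60.0
```

Emit:
{"name": "servo_tool", "arguments": {"motion": [[[0,0,0.1,0,1],[0,0,0.2,0,1],[0,0,0.2,0,1],[0,0,0.2,0,1]]]}}

```text
time_s: 21.4
eef_pos: [0.6421, 0.1494, 0.0541]
eef_rot: [0.0, 0.682, 0.731, 0.0]
wrist_force: [-0.0, -0.2, -2.0]
opening: 0.317
grasp_force: 60.0
```

Emit:
{"name": "servo_tool", "arguments": {"motion": [[[0,0,0.1,0,1],[0,0,0.2,0,1],[0,0,0.2,0,1],[0,0,0.2,0,1]]]}}

```text
time_s: 21.8
eef_pos: [0.6421, 0.1493, 0.0528]
eef_rot: [0.0, 0.682, 0.731, 0.0]
wrist_force: [-2.5, -0.6, 6.5]
opening: 0.318
grasp_force: 61.1
```

Emit:
{"name": "servo_tool", "arguments": {"motion": [[[0,0,0,0,-1],[0,0,0,0,-1],[0,0,0,0,-1],[0,0,0,0,-1],[0,0,0,0,-1]]]}}

```text
time_s: 22.3
eef_pos: [0.6416, 0.1493, 0.0512]
eef_rot: [-0.0, 0.682, 0.731, -0.0]
wrist_force: [-0.0, 1.1, 0.8]
opening: 0.998
grasp_force: 0.0
```

Emit:
{"name": "servo_tool", "arguments": {"motion": [[[0,0,-3,0,-1],[0,0,-7,0,-1],[0,0,-12,0,-1],[0,0,-14,0,-1],[0,0,-14,0,-1]]]}}

```text
time_s: 22.8
eef_pos: [0.6443, 0.1495, 0.1966]
eef_rot: [0.003, 0.682, 0.731, 0.003]
wrist_force: [0.6, 0.5, -0.1]
opening: 1.0
grasp_force: 0.0
```

Emit:
{"name": "servo_tool", "arguments": {"motion": [[[0,-4,-2,0,-1],[0,-9,-4,0,-1],[0,-14,-6,0,-1],[0,-19,-6,0,-1],[0,-23,-6,0,-1]]]}}

```text
time_s: 23.3
eef_pos: [0.41, 0.1331, 0.2505]
eef_rot: [-0.0, 0.682, 0.731, -0.0]
wrist_force: [-0.3, 0.6, 0.8]
opening: 1.004
grasp_force: 0.0
```

```bash
python3 r.py; python3 - <<'E'
from bench import ctrl
from h import *
I=[]
for n in("top","scene"):
    c=ctrl.camera(n);np.savez(f"{n}1.npz",**c)
    b=(160,120,330,190) if n=="top" else (140,180,320,290)
    I.append(cv2.resize(c["pixels"][b[1]:b[3],b[0]:b[2]],(640,270)))
    P=cloud(c)
    for nm,x,y,z in(("slot",.6414,.1496,.05),("round",.6488,.0499,.06),("sq",.6562,-.0499,.056),("post",.6636,-.1496,.05),("plain",.592,.371,.05),("disc",.57,-.37,.04)):
        m=(np.hypot(P[...,0]-x,P[...,1]-y)<.045)&(abs(P[...,2]-z)<.007)
        v,u=np.nonzero(m)
        if len(u): X=ray(c,np.c_[u,v],z)[:,:2].astype(np.float32); r=cv2.minAreaRect(X); print(n,nm,len(u),np.median(P[...,2][m]).round(4),np.round(r[0],3),np.round(np.array(r[0])-[x,y],3))
        else: print(n,nm,"none")
cv2.imwrite("pics/fin.png",np.vstack(I)[:,:,::-1])
E
```

```text
23.3 [0.41   0.1331 0.2505] open 1.0038111332244732 F [-0.3  0.6  0.8] 0.0
top slot 257 0.0498 [0.641 0.145] [-0.    -0.004]
top round 132 0.0596 [0.648 0.05 ] [-0.001  0.   ]
top sq 135 0.0555 [ 0.656 -0.049] [-0.  0.]
top post 190 0.0496 [ 0.663 -0.15 ] [-0.001 -0.001]
top plain 132 0.0498 [0.592 0.371] [-0. -0.]
top disc 398 0.0399 [ 0.57  -0.371] [-0.    -0.001]
scene slot 319 0.0496 [0.644 0.146] [ 0.002 -0.004]
scene round 155 0.0597 [0.65 0.05] [ 0.001 -0.   ]
scene sq 166 0.0551 [ 0.658 -0.048] [0.002 0.001]
scene post 221 0.0493 [ 0.665 -0.149] [0.001 0.   ]
scene plain 171 0.0494 [0.593 0.371] [0.001 0.   ]
scene disc 334 0.0397 [ 0.572 -0.37 ] [0.002 0.   ]
```

View pics/fin.png

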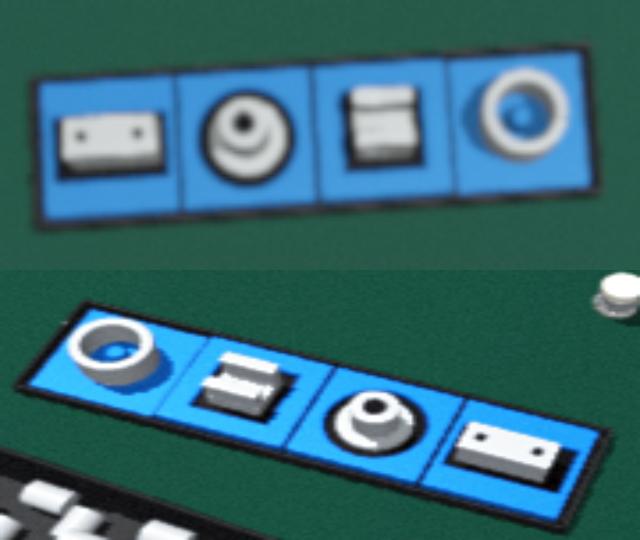

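All four parts sit in their nests, within 5 mm of centre and with their tops at the right heights. The rejects have not moved and the arm is clear.

```bash
python3 -c "
from bench import ctrl
print(ctrl.hand_in())"
```

```text
the job is handed in; nothing more can be done
None
```

The sleeve, bush, block and fork are packed in their nests, each within 5 mm of centre and fully down by the last camera check; neither reject moved, and I handed the job in at about 23 s (no verdict was returned).

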